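# Flip up the length stop and feed the bar home

### The job

On the saw fence, push the counterweighted flip stop up by its cross handle, past its balance point, so that it stays raised by itself. Then push the dark steel box-section bar along the fence, under the raised stop, until its end butts squarely against the fixed end stop. Only push: do not lift the bar, and leave the other things on the table where they are; finish clear of everything.

Things in the scene. Friction and masses are not known exactly. Their poses are not given: they have to be found in the camera images.
- fence: fixed aluminium fence rail, 40 wide (x) x 700 long (y) x 40 mm high, lying across in front of the robot, at a yaw of up to about 0.12 rad. Origin: centre of its underside. Own x points away from the robot, own y along the rail to the robot's left, z up. Its working face is at own x = -20 mm, towards the robot
- end_face (a point): centre of the face of the fixed end stop that the bar must butt against: a dark steel block at the right part of the fence, 55 mm out from the working face, 30 mm along the rail, 52 mm high. The point is 25 mm in front of the working face and 12.5 mm above the table; axes as the fence's; the face looks along own +y (left) towards the bar
- stop_pivot (a point): middle of the flip stop's hinge axis, 60 mm above the table, over the fence; the axis runs parallel to the fence's y. The flip stop's bracket is clamped on the fence top, 50 to 110 mm to the left (own +y) of the end face. Axes as the fence's. This point does not move
- stop_handle (a point): centre of the cross handle at the free end of the flip stop's arm: black sleeve, 18 mm diameter, 80 mm long, spinning freely, parallel to the fence's y, 180 mm from the hinge axis. Lowered, the arm (plate 12 mm wide, 24 deep) slopes up towards the robot at 35 degrees: handle 147 mm on the robot's side of the hinge, 103 mm above it. It rises on an arc up and away from the robot
- stop_arm (a joint): flip stop angle, rad: 0 = lowered (on its limit), 1.3 = fully raised, arm leaning 20 degrees back past upright. A steel counterweight (40 mm diameter) behind the hinge: let go below about 0.55 it falls back to 0, from about 0.65 it swings on by itself to 1.3 and stays; damped. To start it: about 1.5 N square to the arm at the handle (3 N if pushed level), less further up
- stop_foot (a point): fixed point in the lane where the lowered stop's foot bars the way: 45 mm on the robot's side of the fence's centre line, 10 mm above the table, axes as the fence's. The foot is a plate 30 mm in x, 12 mm in y centred here, bottom 6 mm above the table. Raised, it clears the bar by over 40 mm but juts over the lane 80 to 150 mm above the table
- bar: loose dark steel box-section bar with capped ends, 40 (x) x 200 (y) x 25 mm high, about 0.5 kg, lying flat along the fence's working face with a gap of a few mm, left of the flip stop, its front end 10 to 60 mm from the foot. Origin: centre of its underside; own y along its length
- bar_front (a point): centre of the bar's front (right) end face, the one to butt against the end stop
- bar_rear (a point): centre of the bar's rear (left) end face, 12.5 mm above the table: the face to push on
- tape: bystander: tape measure, 60 x 35 x 55 mm high, in front of the fence; origin under its centre
- offcut_a: bystander: square dark steel offcut 50 x 50 x 20 mm high, in front of the fence; origin under its centre
- offcut_b: bystander: steel angle offcut 50 x 50 x 50 mm high, in front of the fence; origin under its centre
- wrench: bystander: wrench lying on the table in front of the fence; origin under its middle
- tin: bystander: steel grease tin, 60 mm diameter, 80 mm high, behind the fence; origin under its centre
- mug: bystander: mug, 76 mm diameter, 90 mm high, behind the fence; origin under its centre
- driver: bystander: screwdriver lying in front of the fence; origin under its middle
Not all that is in view belongs to the job. Of the things shaped like the bar, the steel one is meant.

How it is judged (in metres and radians):
On the way:
1. the flip stop is raised, against its upper limit (value of joint stop_arm above 1.2 rad), for 0.2 s.
At the end, for the whole second after the job is handed in: The flip stop is raised (joint above 1.2 rad) and still; the bar lies flat and at rest under it, its front end within 4 mm of the end stop's face and in front of that face (its centre at most 25 mm out from the face's centre), within 0.08 rad of the fence's direction (value of joint stop_arm above 1.2 rad and y of bar_front in the frame of end_face between -0.004 and 0.004 m and x of bar_front in the frame of end_face between -0.025 and 0.012 m and angle between the y axis of bar and the y axis of fence, either way round below 0.08 rad and angle between bar's own z axis and vertical below 0.05 rad and linear speed of bar below 0.01 m/s and velocity of joint stop_arm below 0.05 rad/s); the robot touches nothing.
It fails at once if the bar is lifted or tipped (height (world z) of bar above 0.012 m or angle between bar's own z axis and vertical above 0.2 rad).
It fails at once if the bar is moved past the stop before the stop is raised (value of joint stop_arm below 0.5 rad and y of bar_front in the frame of stop_foot below -0.012 m).
It fails at once if another thing on the table is displaced by more than 30 mm (distance of any of tape, offcut_a, offcut_b, wrench, tin, mug, driver from where it was at the start of the episode above 0.03 m).
It also fails if it takes over 58 s, if anything falls off the work surface, if the arm or the gripper's body presses on something with over 40 N, if the wrist force passes 120 N, or if a joint passes its speed limit or range.

### The arm

A 6-joint arm with a two-finger parallel gripper is mounted at the origin on the work surface. World frame = base frame: x ahead of the robot, y to its left, z up, the work surface at z = 0. Lengths are in mm, angles in degrees, forces in N, time in s.
With the tool pointing down it reaches from about 300 to 850 mm from the base axis. Payload 4.2 kg.
Tool frame: the origin (TCP) lies at the very end of the fingers, on their centre line; the grasp point (between the pads) lies 19 mm behind it; x points along the fingers, z is the direction in which the jaws open and shut, and the axes are right-handed (so a half turn about x gives the same grasp; the last joint's range is limited). The gripper opens to 91 mm and grips with 3 to 60 N. Pads are 32 mm wide; open, the fingers measure 118 mm over their backs; the gripper's body (76 mm by 178 mm) begins 60 mm behind the grasp point.
Start: joints at [70.015, 18.312, 89.639, -0, 72.044, -1.146], TCP at [185.675, 544.213, 213.976] pointing down, gripper open.
Joint ranges: [-177.97, 177.97], [-48.28, 115.42], [12.27, 149.76], [-77.06, 257.06], [2.81, 150.46], [-146.56, 146.56]. Speed limits (degrees/s): [147.25, 147.25, 180, 180, 180, 180].

### API

Orientations are given as [roll, pitch, yaw] about the fixed x, y, z axes, in that order (R = Rz(yaw) Ry(pitch) Rx(roll)).
In Python, from workcell import state, grab_frame, camera_info, env, search_frame, place_of gives the robot as it stands.
- The arm moves only by the tool drive_tool, never from a script. Its argument "plan" is a list of rows, each a list of 7 numbers: the turn, a rotation vector about the world's x, y, z in degrees, then the shift along the world's x, y, z in mm, then the finger opening in mm, from 0 to 91.2. In form: [[wx, wy, wz, dx, dy, dz, jaw], ...]. A call has 1 to 10 rows; each row is the pose to reach, as a shift and turn from the pose measured when the call began; what a row does not reach only later rows make up. A row lasts 1/8 s, in which the tool goes at most 62.5 mm and 10.7 degrees, less where a joint would pass 70% of its speed; a pose out of reach is approached as far as the arm can. A call with a gripper value outside its range is refused whole. The fingers move at their own pace and stop on an object; "grip_force" is the grip in N (left out, the last holds). Time passes only in rows, so rows that repeat a pose let the fingers close. It gives the time, the measured TCP pose, the force and the opening at its end, in the units of the state.
- state(): the state, without advancing time (a new reading comes with each control period).
- grab_frame(name): name is "scene" or "top" or "wrist"; returns the picture (420x560x3 uint8, red, green, blue); there is no depth.
- camera_info(name): a dict with "intrinsics" (3x3 intrinsics, pixels), "k1" (the pictures are not rectified: a ray, as slopes to the right and down, at radius r is drawn at 1 + k1 r^2 times it, then the intrinsics apply), "origin" and "orientation" of the camera in the world; the wrist camera has in their place "hand_eye" (4x4, takes a point from camera to tool coordinates, whose origin is the TCP and whose axes are the tool frame's). Camera axes: x right, y down, z forward; pixel columns grow to the right and rows downward; lengths in mm; the calibration is good to about 2 mm. A picture is of the moment at which its call begins: read the wrist's pose just before it. camera_info takes no time and is no camera call.
- env.job_done(): hands the job in, once; it reports no verdict.
Trained networks look in the newest picture that a camera, given by its name, has taken for a name from the list of things; names that differ only in an ending like _2 or _b are one class to them, and where a whole thing is asked for, a point or a joint stands for the part that bears it (a point fixed in the world has none). Each returns a list of dicts, best first, with "p" (0 to 1); they miss things now and then, are a little off and sometimes report something else, mostly with a low value. They report only what shows in the picture. A call takes as long as a camera call. They do not tell look-alikes from the thing itself.
- search_frame(camera, label): "rect" ([left, top, right, bottom] as shares, 0 to 1, of the picture: columns of its width, rows of its height, round what is visible of it).
- place_of(camera, label): "location" ([column, row] as shares, 0 to 1, of the picture: columns of its width, rows of its height: a listed point, or the origin of a listed thing).
The state is a dict: "time_s": time; "qpos": joint angles; "qvel": joint speeds; "effort": joint torques, N m; "ee_pos": TCP position; "ee_rot": TCP orientation; "force": force on the tool from outside, world axes, zero at the start; "torque": the same for the moment, N m; "gripper_width": finger opening in mm.
Only numpy, scipy, OpenCV 4.12 (cv2) and the standard library are available. Lean on these libraries where they do the work, as an engineer would, in place of code of your own. Each camera call takes 0.05 s, during which the arm holds its last target. There are 200 camera calls.

## Working session

There is one attempt and no reset: what is moved stays moved. The work goes in short steps, Python scripts to look and compute and a tool call to move; the robot and the scene stay as the last step left them, time stands still between calls to the robot, and variables do not carry over. Pictures are saved under pics/ and viewed, about 8 in all and at most 12, crops included, and the job is handed in when it is done.

Besides the shell and the picture viewer there is one more tool, called as a command line: name --pt "numbers of a row" for each row, then --argument value for the rest. drive_tool: Moves the arm, as the interface text tells. Its arguments: {"type":"object","properties":{"plan":{"type":"array"},"grip_force":{"type":"number"}},"required":["plan"]}

```bash
mkdir -p pics; cat > h.py <<'E'
import numpy as np, cv2
from scipy.spatial.transform import Rotation as R
from workcell import state, grab_frame, camera_info, env, search_frame, place_of
def cam(n,s=None):
    c=camera_info(n);K=np.array(c["intrinsics"]);k=c["k1"]
    if "hand_eye" in c:
        s=s or state();T=np.array(c["hand_eye"]);Rt=R.from_euler('xyz',s["ee_rot"],degrees=True).as_matrix()
        return K,k,Rt@T[:3,:3],Rt@T[:3,3]+np.array(s["ee_pos"])
    o=np.array(c["orientation"]);
    Rm=o if o.shape==(3,3) else R.from_euler('xyz',o,degrees=True).as_matrix()
    return K,k,Rm,np.array(c["origin"])
def ray(C,px):
    K,k,Rm,o=C
    d=cv2.undistortPoints(np.array([[px]],float),K,np.array([k,0,0,0.]))[0,0]
    return o,Rm@np.array([d[0],d[1],1])
def onz(C,px,z):
    o,d=ray(C,px);return o+d*(z-o[2])/d[2]
def tri(rs):
    A=0;b=0
    for o,d in rs:
        d=d/np.linalg.norm(d);P=np.eye(3)-np.outer(d,d);A=A+P;b=b+P@o
    x=np.linalg.solve(A,b);return x,[np.linalg.norm((np.eye(3)-np.outer(d,d)/(d@d))@(x-o)) for o,d in rs]
def proj(C,p):
    K,k,Rm,o=C
    return cv2.projectPoints(np.array([Rm.T@(np.array(p,float)-o)]),np.zeros(3),np.zeros(3),K,np.array([k,0,0,0.]))[0][0,0]
E
python3 - <<'E'
from h import *
for n in("scene","top"):
    print(n,camera_info(n))
    cv2.imwrite(f"pics/{n}0.png",grab_frame(n)[:,:,::-1])
print(camera_info("wrist"));print(state())
for n in("scene","top"):
    for l in("stop_handle","stop_pivot","stop_foot","bar_front","bar_rear","bar","end_face","fence","tape","offcut_a","wrench","driver","tin","mug"):
        print(n,l,[(np.round(np.array(r["location"])*[560,420],1).tolist(),round(r["p"],2)) for r in place_of(n,l)[:3]])
E
```

```text
scene {'intrinsics': array([[386.67956645,   0.        , 273.47769482],
       [  0.        , 386.67956645, 212.54670572],
       [  0.        ,   0.        ,   1.        ]]), 'k1': 0.03561342439076943, 'origin': array([933.40376184, 450.74863604, 804.97300162]), 'orientation': array([-139.71225805,   -0.49821431,  137.25816959])}
top {'intrinsics': array([[459.1979266 ,   0.        , 279.00727587],
       [  0.        , 459.1979266 , 215.55930129],
       [  0.        ,   0.        ,   1.        ]]), 'k1': -0.04761834336737468, 'origin': array([ 462.39715858,   22.58898499, 1211.46690094]), 'orientation': array([-176.99498072,    1.46507544,  -90.56883793])}
{'intrinsics': array([[330.21165769,   0.        , 270.88161743],
       [  0.        , 330.21165769, 211.03470265],
       [  0.        ,   0.        ,   1.        ]]), 'k1': -0.07206991774806784, 'hand_eye': array([[-2.43420938e-04, -2.54156564e-01,  9.67163058e-01,
        -1.70337017e+02],
       [ 2.70506076e-04, -9.67163068e-01, -2.54156499e-01,
         7.22912677e+01],
       [ 9.99999934e-01,  1.99756470e-04,  3.0417863
[... 1594 characters left out ...]
 352.5], 0.82), ([340.3, 142.7], 0.82), ([278.8, 183.0], 0.72)]
top bar_rear [([379.2, 76.0], 0.91), ([228.1, 277.6], 0.7), ([204.2, 185.0], 0.61)]
top bar [([242.0, 186.8], 0.7), ([218.2, 314.1], 0.63), ([358.2, 110.2], 0.56)]
top end_face [([342.7, 184.2], 0.87), ([207.2, 188.1], 0.38)]
top fence [([263.8, 169.6], 0.92)]
top tape [([257.9, 220.3], 0.81), ([206.5, 187.2], 0.66), ([220.8, 138.6], 0.64)]
top offcut_a [([362.7, 223.6], 0.8), ([221.7, 221.5], 0.56), ([250.7, 252.1], 0.3)]
top wrench [([163.1, 241.8], 0.71)]
top driver [([252.6, 250.7], 0.78), ([300.5, 220.5], 0.51), ([276.2, 132.7], 0.42)]
top tin [([295.4, 164.2], 0.47)]
top mug [([219.2, 137.3], 0.95), ([276.8, 130.4], 0.74)]
```

View pics/top0.png

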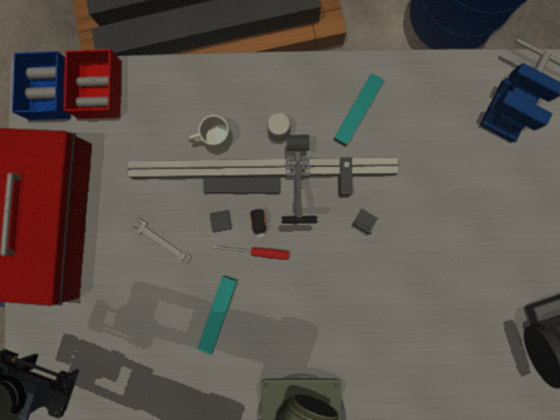

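View pics/scene0.png

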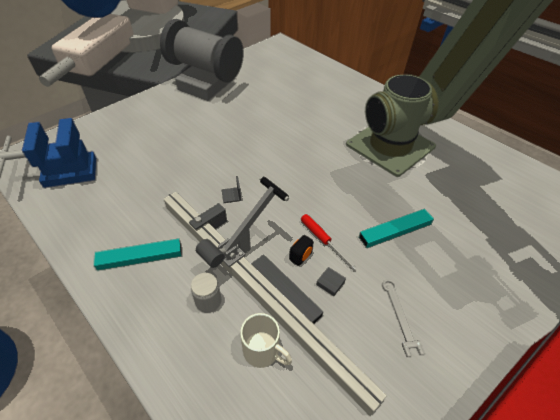

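```bash
python3 - <<'E'
from h import *
T=cam("top");S=cam("scene")
pts={"handle":((300.4,222),(273.6,188),163),"pivot":((298,166.4),(230.4,250.9),60),"foot":((297.7,186.8),(243.7,250.7),10),
"front":((278.8,183),(258.3,260.5),12.5),"rear":((204.2,185),(317.1,318.4),12.5),"bar":((242,186.8),(282.8,289),0),"end":((342.7,184.2),(219.4,225.5),12.5),
"tape":((257.9,220.3),(299,252.9),0),"offcut":((362.7,223.6),None,0),"offcut2":((221.7,221.5),(328.9,283.9),0),"driver":((252.6,250.7),(325.9,245.7),0),"wrench":((163.1,241.8),(397.4,315.3),0),"mug":((219.2,137.3),(260.9,350.2),0),"tin":((276.8,130.4),(207.8,299.9),0)}
for k,(a,b,z) in pts.items():
    print(k,"topz",onz(T,a,z).round(0)[:2], "" if b is None else ("scz",onz(S,b,z).round(0)[:2],"tri",[np.round(v,1) for v in tri([ray(T,a),ray(S,b)])]))
E
```

```text
handle topz [502.   0.] ('scz', array([510.,   1.]), 'tri', [array([504.2,  -1.6, 157.3]), array([2.3, 2.3])])
pivot topz [647.   2.] ('scz', array([653.,  10.]), 'tri', [array([648.8,   2.1,  47.3]), array([0.2, 0.2])])
foot topz [601.   3.] ('scz', array([610.,   2.]), 'tri', [array([6.044e+02, 2.000e-01, 2.300e+00]), array([3.6, 3.6])])
front topz [611.  52.] ('scz', array([603.,  49.]), 'tri', [array([608.8,  53.3,  22.8]), array([1.7, 1.7])])
rear topz [609. 249.] ('scz', array([607., 248.]), 'tri', [array([608.4, 248.7,  15.4]), array([0.1, 0.1])])
bar topz [604. 151.] ('scz', array([608., 141.]), 'tri', [array([606.7, 146.5,   5.3]), array([4.9, 4.9])])
end topz [ 606. -115.] ('scz', array([ 607., -100.]), 'tri', [array([ 604.2, -113.4,   -1. ]), array([4.6, 4.6])])
tape topz [514. 109.] ('scz', array([508.,  95.]), 'tri', [array([515.6, 105.3,  18.6]), array([3., 3.])])
offcut topz [ 503. -167.] 
offcut2 topz [512. 205.] ('scz', array([518., 204.]), 'tri', [array([513.8, 204.3,  -5.7]), array([2.1, 2.1])])
driver topz [434. 124.] ('scz', array([442., 125.]), 'tri', [array([435.1, 123. ,  -8.8]), array([1.6, 1.6])])
wrench topz [460. 362.] ('scz', array([465., 360.]), 'tri', [array([461.1, 361.1,  -3.5]), array([2.2, 2.2])])
mug topz [738. 211.] ('scz', array([740., 213.]), 'tri', [array([739.3, 212. ,  -4.7]), array([0.1, 0.1])])
tin topz [754.  57.] ('scz', array([753.,  45.]), 'tri', [array([753.8,  54.1,  12.8]), array([3.2, 3.2])])
```

Top view: the steel bar lies along the fence at about (242,186), with the flip-stop handle at (300,220) and the end stop at (346,176). The teal bars are decoys. The mug at (214,131) is close to the rail. The scene view agrees.

```bash
python3 - <<'E'
from h import *
T=cam("top")
print(R.from_euler('xyz',state()["ee_rot"],degrees=True).as_matrix().round(2))
a,b=onz(T,(128,169.5),40),onz(T,(398,165.5),40);print(a,b,np.degrees(np.arctan2(-(a-b)[0],(a-b)[1])))
for p in [(204,192.5),(280,192.5),(204,180),(280,178)]:print("bar top edge",p,onz(T,p,25).round(1))
print("endstop top corners",[onz(T,p,52).round(0)[:2] for p in((339,195),(340,157),(353,195))])
print("handle ends",[onz(T,p,163).round(0)[:2] for p in((282,220),(317,219))])
E
```

```text
[[ 0.   -0.95  0.32]
 [ 0.    0.32  0.95]
 [-1.   -0.    0.  ]]
[648.83352765 444.36934666  40.        ] [ 649.23485196 -254.37722942   40.        ] 0.032907762677975835
bar top edge (204, 192.5) [587.5 247.5  25. ]
bar top edge (280, 192.5) [584.9  49.1  25. ]
bar top edge (204, 180) [620.3 247.5  25. ]
bar top edge (280, 178) [622.8  48.8  25. ]
endstop top corners [array([ 574., -101.]), array([ 671., -105.]), array([ 574., -136.])]
handle ends [array([507.,  42.]), array([509., -38.])]
```

drive_tool --pt "0 0 -7 26 -54 0 0" --pt "0 0 -14 53 -109 0 0" --pt "0 0 -21.4 79 -163 0 0" --pt "0 0 -28.5 106 -218 0 0" --pt "0 0 -35.6 132 -272 0 0" --pt "0 0 -42.8 158 -326 0 0" --pt "0 0 -50 185 -381 0 0" --pt "0 0 -57 211 -435 0 0" --pt "0 0 -64.2 238 -490 0 0" --pt "0 0 -71.3 264 -544 0 0"

```text
time_s: 2.75
ee_pos: [450.4, -1.8, 214.3]
ee_rot: [11.7, 89.9, 11.3]
force: [1.3, 0.3, 0.1]
gripper_width: 0.5
```

drive_tool --pt "0 0 0 0 0 -32 0" --pt "0 0 0 0 0 -64 0" --pt "0 0 0 10 0 -64 0" --pt "0 0 0 20 0 -64 0" --pt "0 0 0 30 0 -64 0" --pt "0 0 0 38 0 -62 0" --pt "0 0 0 46 0 -56 0" --pt "0 0 0 54 0 -50 0" --pt "0 0 0 60 0 -45 0"

```text
time_s: 3.88
ee_pos: [511.1, -1.6, 169.9]
ee_rot: [14.1, 89.9, 13.7]
force: [-2.0, 0.8, 0.8]
gripper_width: 0.2
```

```bash
python3 - <<'E'
from h import *
cv2.imwrite("pics/scene1.png",grab_frame("scene")[100:320,140:420,::-1].repeat(2,0).repeat(2,1))
print(state()["force"],place_of("scene","stop_handle"))
E
```

```text
[-0.2888942   0.40860433  1.4858235 ] [{'location': [0.4748, 0.4414], 'p': 0.92}, {'location': [0.3723, 0.7136], 'p': 0.59}, {'location': [0.5375, 0.6098], 'p': 0.43}]
```

View pics/scene1.png

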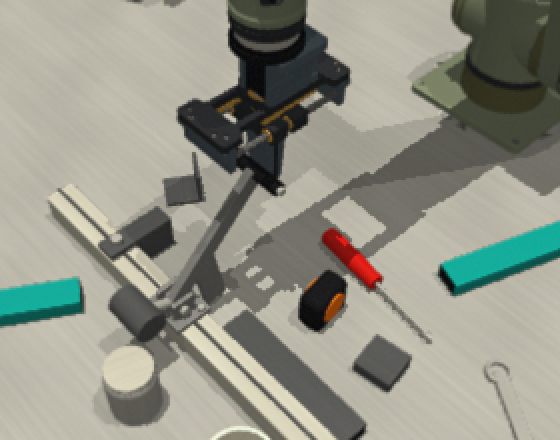

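drive_tool --pt "0 0 0 14 0 15 0" --pt "0 0 0 28 0 27 0" --pt "0 0 0 42 0 36 0" --pt "0 0 0 56 0 43 0" --pt "0 0 0 70 0 48 0" --pt "0 0 0 84 0 52 0" --pt "0 0 0 98 0 54 0" --pt "0 0 0 108 0 55 0" --pt "0 0 0 108 0 55 0" --pt "0 0 0 70 0 55 0"

```text
time_s: 5.22
ee_pos: [583.1, -1.8, 224.2]
ee_rot: [4.2, 89.7, 3.8]
force: [0.1, 0.9, 0.9]
gripper_width: 0.4
```

```bash
python3 - <<'E'
from h import *
cv2.imwrite("pics/scene2.png",grab_frame("scene")[100:320,140:420,::-1].repeat(2,0).repeat(2,1))
print(state()["force"])
E
```

```text
[-6.83612372  0.34998946 -0.76557945]
```

View pics/scene2.png

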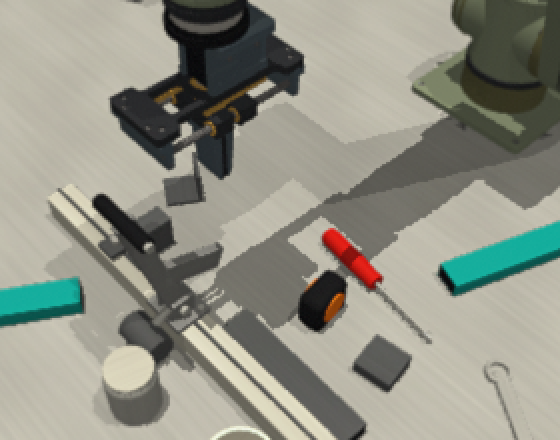

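The stop is fully raised. Next I go behind the bar.

drive_tool --pt "0 0 0 4 55 0 6" --pt "0 0 0 8 115 0 6" --pt "0 0 0 12 175 0 6" --pt "0 0 0 16 235 0 6" --pt "0 0 0 20 292 0 6" --pt "0 0 0 20 292 -50 6" --pt "0 0 0 20 292 -100 6" --pt "0 0 0 20 292 -134 6" --pt "0 0 0 20 292 -134 6"

```text
time_s: 6.4
ee_pos: [593.9, 289.4, 87.5]
ee_rot: [-163.6, 89.4, -164.0]
force: [0.1, 0.4, 1.7]
gripper_width: 6.0
```

```bash
python3 - <<'E'
from h import *
s=state();cv2.imwrite("pics/wrist1.png",grab_frame("wrist")[:,:,::-1]);C=cam("wrist",s)
print(s["ee_pos"],s["ee_rot"],s["force"],s["gripper_width"])
for r in place_of("wrist","bar_rear")[:3]:
    p=np.array(r["location"])*[560,420];print(p,r["p"],onz(C,p,12.5))
print(C[3],"pred rear",proj(C,(606,248,12.5)))
E
```

```text
[593.88369033 289.37073117  87.50528296] [-163.61823786   89.44464736 -164.00153636] [0.12726794 0.44246564 1.66835337] 6.016747116088372
[595.44670539 362.61549351 257.63649284] pred rear [287.53249604 270.32297033]
```

View pics/wrist1.png

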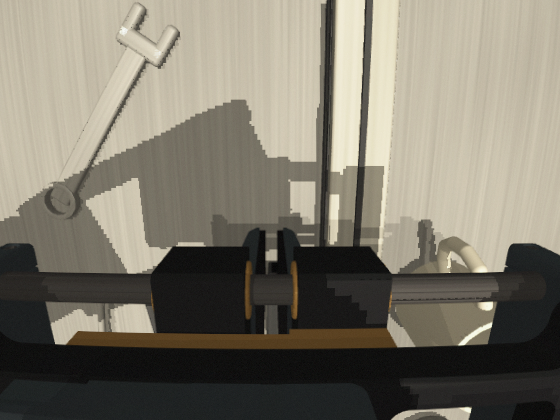

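The wrist view shows the rail's edge at column 330 and the mug at right, with the bar hidden behind the gripper. The overhead estimate is enough for the push.

drive_tool --pt "0 0 0 8 1 -25 6" --pt "0 0 0 8 1 -50 6" --pt "0 0 0 8 1 -72 6" --pt "0 0 0 8 1 -72 6" --pt "0 0 0 8 1 -72 6"

```text
time_s: 7.12
ee_pos: [606.2, 292.2, 22.0]
ee_rot: [51.6, 89.8, 51.2]
force: [0.1, -0.1, 0.1]
gripper_width: 5.9
```

```bash
python3 - <<'E'
from h import *
s=state();print(s["ee_pos"],s["force"])
a=grab_frame("top")[110:240,150:370];b=grab_frame("scene")[180:380,180:400]
cv2.imwrite("pics/c1.png",np.vstack([cv2.resize(a,(600,355)),cv2.resize(b,(264,240)).copy() if 0 else cv2.copyMakeBorder(cv2.resize(b,(264,240)),0,0,0,336,0)])[:,:,::-1])
for n in("top","scene"):
    C=cam(n);print([(onz(C,np.array(r["location"])*[560,420],12.5).round(0),round(r["p"],2)) for r in place_of(n,"bar_rear")[:3]])
E
```

```text
[606.2417858  292.24103159  22.01157522] [ 0.05664434 -0.05998309  0.14093428]
[(array([ 894., -215.,   12.]), 0.92), (array([372., 181.,  12.]), 0.81), (array([518., 203.,  12.]), 0.69)]
[(array([616., 248.,  12.]), 0.79), (array([ 897., -217.,   12.]), 0.75)]
```

View pics/c1.png

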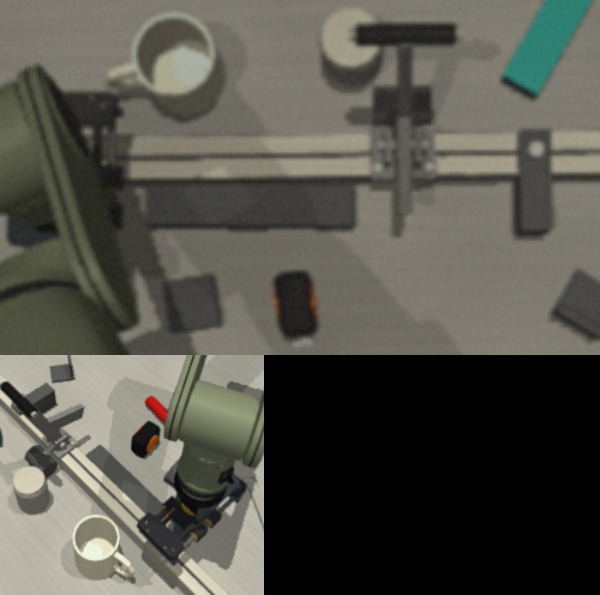

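```bash
python3 - <<'E'
from h import *
T=cam("top")
f=lambda u,v:(150+u*220/600,110+v*130/355)
for z in(0,50,90):print("mug near rim",z,onz(T,f(178,116),z).round(0),"far/left/right",[onz(T,f(*q),z).round(0)[:2] for q in((175,15),(132,60),(215,60),(110,78))])
for z in(90,130,170):print("gripper edge",z,onz(T,f(110,92),z).round(0), onz(T,f(120,215),z).round(0))
print(R.from_euler('xyz',state()["ee_rot"],degrees=True).as_matrix().round(3))
E
```

```text
mug near rim 0 [697. 222.   0.] far/left/right [array([798., 225.]), array([754., 267.]), array([752., 185.]), array([736., 289.])]
mug near rim 50 [688. 214.  50.] far/left/right [array([784., 217.]), array([742., 257.]), array([740., 179.]), array([725., 278.])]
mug near rim 90 [680. 207.  90.] far/left/right [array([773., 210.]), array([732., 249.]), array([731., 173.]), array([716., 269.])]
gripper edge 90 [703. 269.  90.] [590. 260.  90.]
gripper edge 130 [694. 261. 130.] [586. 252. 130.]
gripper edge 170 [686. 252. 170.] [581. 243. 170.]
[[ 0.001  0.007  1.   ]
 [ 0.002  1.    -0.007]
 [-1.     0.002  0.001]]
```

drive_tool --pt "0 0 0 -5 0 -4 10" --pt "0 0 0 -9 0 -8 10" --pt "0 0 0 -9 -8 -8 10" --pt "0 0 0 -9 -16 -8 10" --pt "0 0 0 -9 -24 -8 10" --pt "0 0 0 -9 -32 -8 10" --pt "0 0 0 -9 -40 -8 10" --pt "0 0 0 -9 -48 -8 10" --pt "0 0 0 -9 -56 -8 10"

```text
time_s: 8.45
ee_pos: [596.6, 235.7, 13.2]
ee_rot: [67.9, 89.8, 67.5]
force: [-0.6, 4.0, -0.8]
gripper_width: 9.6
```

drive_tool --pt "0 0 0 0 -8 0 10" --pt "0 0 0 0 -17 0 10" --pt "0 0 0 0 -27 0 10" --pt "0 0 0 0 -37 0 10" --pt "0 0 0 0 -47 0 10" --pt "0 0 0 0 -57 0 10" --pt "0 0 0 0 -67 0 10" --pt "0 0 0 0 -77 0 10" --pt "0 0 0 0 -85 0 10" --pt "0 0 0 0 -90 0 10"

```text
time_s: 9.7
ee_pos: [596.6, 145.2, 13.2]
ee_rot: [70.7, 89.8, 70.2]
force: [-0.0, 5.5, -0.8]
gripper_width: 10.0
```

```bash
python3 - <<'E'
from h import *
s=state();print(s["ee_pos"],s["force"])
a=grab_frame("top")[110:240,150:370];b=grab_frame("scene")[150:330,160:360]
cv2.imwrite("pics/c2.png",np.hstack([cv2.resize(a,(440,260),interpolation=cv2.INTER_CUBIC),cv2.resize(b,(289,260))])[:,:,::-1])
E
```

```text
[596.55032478 145.16026729  13.18434675] [-0.03006333  5.46090393 -0.81494152]
```

View pics/c2.png

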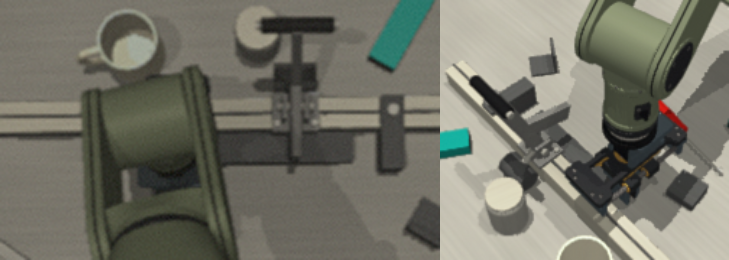

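The bar is straight and under the raised stop, with about 30 mm left. I'll push on slowly and watch the force.

drive_tool --pt "0 0 0 0 -6 0 10" --pt "0 0 0 0 -12 0 10" --pt "0 0 0 0 -17 0 10" --pt "0 0 0 0 -21 0 10" --pt "0 0 0 0 -24 0 10" --pt "0 0 0 0 -26 0 10" --pt "0 0 0 0 -28 0 10"

```text
time_s: 10.68
ee_pos: [596.5, 116.6, 13.2]
ee_rot: [63.6, 89.9, 63.2]
force: [0.3, 4.0, -0.1]
gripper_width: 9.9
```

drive_tool --pt "0 0 0 0 -1.5 0 10" --pt "0 0 0 0 -3 0 10" --pt "0 0 0 0 -4.5 0 10" --pt "0 0 0 0 -6 0 10"

```text
time_s: 11.18
ee_pos: [596.5, 111.6, 13.2]
ee_rot: [76.3, 89.8, 75.9]
force: [-0.4, 10.9, 0.6]
gripper_width: 10.1
```

drive_tool --pt "0 0 0 0 -1 0 10" --pt "0 0 0 0 -2 0 10" --pt "0 0 0 0 -2 0 10"

```text
time_s: 11.55
ee_pos: [596.6, 111.6, 13.3]
ee_rot: [80.9, 89.6, 80.4]
force: [-0.2, 11.4, -0.7]
gripper_width: 9.9
```

Butted: the force rises with no further motion. I'll back off and take a last look.

drive_tool --pt "0 0 0 0 10 0 10" --pt "0 0 0 0 25 0 10" --pt "0 0 0 0 30 40 10" --pt "0 0 0 0 30 95 10" --pt "0 0 0 0 30 150 10" --pt "0 0 0 0 60 200 10" --pt "0 0 0 -40 110 220 10" --pt "0 0 0 -80 160 220 10" --pt "0 0 0 -130 200 220 10" --pt "0 0 0 -160 240 220 10"

```text
time_s: 12.8
ee_pos: [434.6, 352.4, 233.5]
ee_rot: [73.8, 89.7, 73.3]
force: [0.1, 0.4, -1.1]
gripper_width: 9.8
```

drive_tool --pt "0 0 0 -50 20 0 10" --pt "0 0 0 -90 40 0 10" --pt "0 0 0 -90 40 0 10" --pt "0 0 0 -90 40 0 10"

```text
time_s: 13.3
ee_pos: [345.0, 392.4, 233.7]
ee_rot: [62.0, 89.7, 61.6]
force: [-0.1, 0.1, 0.6]
gripper_width: 9.9
```

```bash
python3 - <<'E'
from h import *
s=state();print(s["ee_pos"],s["force"])
a=grab_frame("top")[110:240,150:400];b=grab_frame("scene")[150:330,160:360]
cv2.imwrite("pics/c3.png",np.vstack([cv2.resize(a,(600,312),interpolation=cv2.INTER_CUBIC),cv2.copyMakeBorder(cv2.resize(b,(311,280)),0,0,0,289,0)])[:,:,::-1])
for n in("top","scene"):
  C=cam(n)
  for l,z in(("bar_front",12.5),("bar_rear",12.5),("end_face",12.5),("mug",0),("tin",0),("tape",0),("offcut_a",0),("driver",0),("wrench",0)):
    print(n,l,[(onz(C,np.array(r["location"])*[560,420],z).round(0)[:2].tolist(),round(r["p"],2)) for r in place_of(n,l)[:3]])
E
```

```text
[345.00396197 392.36188926 233.66593846] [-0.13829857  0.05164851  0.62046437]
top bar_front [([724.0, -111.0], 0.76), ([611.0, -99.0], 0.67), ([175.0, 245.0], 0.57)]
top bar_rear [([894.0, -215.0], 0.67), ([608.0, 98.0], 0.59)]
top end_face [([600.0, -105.0], 0.87)]
top mug [([727.0, 209.0], 0.76)]
top tin [([753.0, 59.0], 0.77), ([606.0, -112.0], 0.71)]
top tape [([507.0, 109.0], 0.88), ([431.0, 125.0], 0.18)]
top offcut_a [([510.0, -168.0], 0.58), ([609.0, -5.0], 0.22)]
top driver [([770.0, -7.0], 0.7), ([431.0, 126.0], 0.63), ([661.0, -0.0], 0.49)]
top wrench []
scene bar_front [([173.0, 237.0], 0.92), ([718.0, -115.0], 0.64), ([611.0, -115.0], 0.59)]
scene bar_rear [([897.0, -227.0], 0.91), ([618.0, 99.0], 0.8), ([363.0, 179.0], 0.58)]
scene end_face [([609.0, -107.0], 0.66)]
scene mug []
scene tin [([758.0, 46.0], 0.57)]
scene tape [([603.0, -4.0], 0.61), ([517.0, 101.0], 0.57)]
scene offcut_a [([519.0, 207.0], 0.88), ([503.0, -188.0], 0.55), ([610.0, -9.0], 0.29)]
scene driver [([439.0, 131.0], 0.63), ([604.0, 90.0], 0.47), ([763.0, 45.0], 0.4)]
scene wrench [([459.0, 367.0], 0.58)]
```

View pics/c3.png

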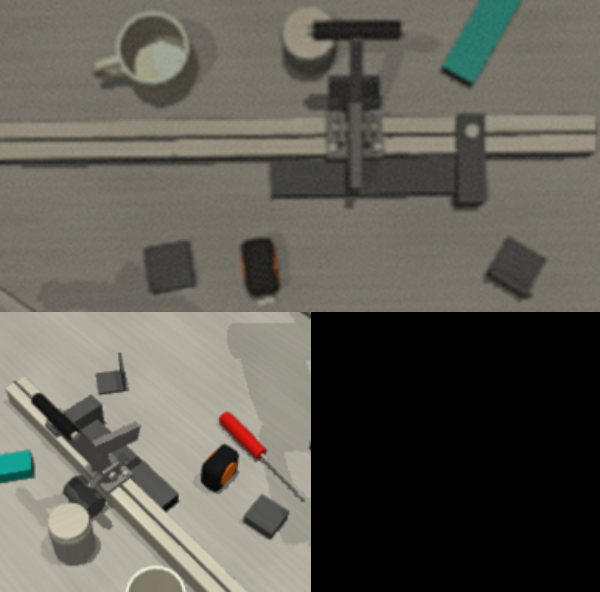

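The last view shows the bar touching the end stop and parallel to the fence. The stop is raised, the other things are in place and the arm is clear.

```bash
python3 -c "
from h import *
print(env.job_done())"
```

```text
the job is handed in; nothing more can be done
None
```

The job is done and handed in after about 13 s of robot time. The hand-in gave no verdict.

- **Flip stop:** I pushed the cross handle along its arc with closed fingers until the stop swung over. Later views showed it still fully raised.
- **Bar:** I pushed it along the fence with two-finger contact on its rear end until it butted. Force rose from about 4–5 N to 11 N, and a further 2 mm command moved nothing.
- **Last look:** The bar was flat, parallel to the fence and against the end stop, and the robot was clear with no contact force. The other things looked unmoved by eye in the last pictures.
- **Disagreements:** The detectors' last readings disagree by about 6–8 mm on the bar front and end face. I relied on the contact force, the view and the finger position, which puts the bar's rear at about y = 96 mm. That matches the end face estimate of about -104 mm. The detectors missed the mug in the scene view and the wrench in the top view. The top view put the mug's origin 11 mm from its first reading, though it looked unmoved in the picture.

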